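# Load the carving board and put the patterns away

## Task

The blanks are marked out and ready to carve: take the plywood patterns off them and thread each pattern by its eye right down onto the dowel of the round stand. Load every blank into the carving board, marked face up and end-on to the far fence, pushed home against that fence, side by side in one tight row that begins at the fixed end stop, then slide the knobbed end stop up snug against the row. Do not knock the carving tools, the stone or the oil jar about.

Things in the scene. Friction and masses are not known exactly. Their poses are not given: they have to be found in the camera images.
- board: carving board, fixed: rigid plywood base 160 mm (x) by 360 mm (y), 12 mm thick. Origin: centre of its underside. Blanks lie on its top, their length along its x, side by side along y. Dark far fence along the +x edge, inner face x = +55 mm; dark fixed end stop at the +y end, inner face y = +155 mm; both 24 mm above the base top. The -x edge is open; the sliding end stop is at the -y end
- corner (a point): inner corner where far fence and fixed end stop of the board meet, 12 mm above the bench (base top); axes as the board's. A row fully home has its first blank centred 50 mm to -x and 25 mm to -y of it, each next one 50 mm further to -y
- end_stop (a joint): sliding end stop, m: 0 = open, its row face at y = -130 mm of the board; grows towards the fixed stop (+y), to 0.2; 3 N of friction, stays where left; starts at 0 to 0.08. Dark block 100 mm (x) by 40 mm (y), top 42 mm above the bench, with an upright round black knob on its middle, 28 mm diameter, top 82 mm above the bench; knob axis 20 mm behind the row face, at x = +3 mm of the board
- stop_knob (a point): point on the axis of the end stop's knob, 64 mm above the bench (18 mm below the knob's top); axes as the board's
- stop_face (a point): middle of the end stop's face that meets the row (it looks to +y of the board), 27 mm above the bench; axes as the board's
- blank1: loose hardwood blank, 100 mm long (own x) by 50 mm wide (own y) by 28 mm thick, 0.1 kg, pale wood with a pencilled leaf on the upper face; all blanks are alike. Origin: centre of the underside, z up. It starts flat on the bench with a pattern maybe lying on it
- blank2: loose hardwood blank, 100 mm long (own x) by 50 mm wide (own y) by 28 mm thick, 0.1 kg, pale wood with a pencilled leaf on the upper face; all blanks are alike. Origin: centre of the underside, z up. It starts flat on the bench with a pattern maybe lying on it
- blank3: loose hardwood blank, 100 mm long (own x) by 50 mm wide (own y) by 28 mm thick, 0.1 kg, pale wood with a pencilled leaf on the upper face; all blanks are alike. Origin: centre of the underside, z up. It starts flat on the bench; present or not (one or both of blank3 and blank4)
- blank4: loose hardwood blank, 100 mm long (own x) by 50 mm wide (own y) by 28 mm thick, 0.1 kg, pale wood with a pencilled leaf on the upper face; all blanks are alike. Origin: centre of the underside, z up. It starts flat on the bench; present or not (one or both of blank3 and blank4)
- pattern1: loose 10 mm plywood pattern, 0.04 kg, 44 mm wide (y), edges parallel from x = -40 to +42 mm; eye end 44 mm in outside diameter with a 26 mm through hole at x = +62 mm; other end half round, to x = -60 mm. Origin: underside, mid-width, z up; centre of mass some 10 mm towards the eye. Present or not; starts flat on top of blank1, nearly in line, eye overhanging its end
- pattern2: loose 10 mm plywood pattern, 0.04 kg, 44 mm wide (y), edges parallel from x = -40 to +42 mm; eye end 44 mm in outside diameter with a 26 mm through hole at x = +62 mm; other end pointed, to x = -62 mm. Origin: underside, mid-width, z up; centre of mass some 10 mm towards the eye. Present or not; starts flat on top of blank2, nearly in line, eye overhanging its end
- pattern1_eye (a point): centre of the eye of pattern1, at the level of its underside; axes as the pattern's
- pattern2_eye (a point): centre of the eye of pattern2, at the level of its underside; axes as the pattern's
- stand: pattern stand, fixed: turned wooden disc 150 mm in diameter and 22 mm thick with one upright dowel in its middle, 16 mm in diameter with a tapered tip, 62 mm tall above the disc (top 84 mm above the bench). Origin: centre of the underside
- dowel_foot (a point): foot of the dowel, on its axis, at the top of the disc (22 mm above the bench); z up
- gouge1: bystander: carving gouge with wooden handle, 230 mm long, 28 mm thick, lying left of the far end of the carving board; origin: near the middle of the underside
- gouge2: bystander: like gouge1, lying beyond the carving board
- gouge3: bystander: like gouge1, lying beyond the carving board
- mallet: bystander: round carver's mallet standing on its head, 84 mm across, 200 mm tall, at the left; origin: centre of the underside
- oilstone: bystander: grey sharpening stone, 60 x 160 x 30 mm, lying at the right near the robot; origin: centre of the underside
- oil_jar: bystander: closed amber glass jar, 66 mm across, 85 mm tall, right of the carving board; origin: centre of the underside
Not all that is in view belongs to the job. Leave any blue or grey look-alike of the pattern2 alone. Leave any blue look-alike of the blank2 alone.

How it is judged:
By the outcome, as a careful person would: the job done as asked, in the order asked, and still so for the second after the job is handed in, with the robot touching nothing.
Of blank3, blank4 only 1 to 2 are there at a start; the rules pass over those that are not, and their reading is None.
Of pattern1, pattern2 only 1 to 2 are there at a start; the rules pass over those that are not, and their reading is None.
At some moment in a run one of blank3, blank4 may be knocked a few centimetres aside while the robot is not near it.
Once in a run the grip may slacken for a moment while it holds something.
It also fails if it takes over 210 s, if anything falls off the work surface, if the arm or the gripper's body presses on something with over 40 N, if the wrist force passes 120 N, or if a joint passes its speed limit or range.

## Robot

A 7-joint arm with a two-finger parallel gripper is mounted at the origin on the work surface. World frame = base frame: x ahead of the robot, y to its left, z up, the work surface at z = 0. Lengths are in m, angles in rad, forces in N, time in s.
With the tool pointing down it reaches from about 0.425 to 0.925 m from the base axis. Payload 6.8 kg.
Tool frame: the origin (TCP) lies midway between the tips of the shut fingers; the grasp point (between the pads) lies 19 mm behind it (bot.hold_point_z is the distance from the TCP to the grasp point, in m); z points along the fingers, y is the line along which they close (so a half turn about z gives the same grasp; the last joint's range is limited). The gripper opens to 85 mm and grips with 20 to 120 N. Pads are 22 mm wide; open, the fingers measure 114 mm over their backs; the gripper's body (76 mm by 85 mm) begins 54 mm behind the grasp point. The pads swing forward as they close: fully open they stand 13 mm farther back than shut.
Start: joints at [1.058, 0.477, 0.022, 1.555, -0.011, 1.109, -0.083], TCP at [0.266, -0.62, 0.231] pointing down, gripper open.
Joint ranges: [-2.96, 2.96], [-0.34, 2.1], [-1.41, 1.46], [0.24, 2.44], [-1.37, 4.51], [0.17, 1.92], [-2.96, 2.96]. Speed limits (rad/s): [2.39, 2.39, 3.14, 3.14, 3.14, 3.14, 3.14].

## Interface

Orientations are given as a unit quaternion [w, x, y, z].
In Python, from station import bot gives the robot as it stands. The module is installed in compiled form; this text tells all that it offers.
- The arm moves only by the tool step_arm, never from a script. Its argument "increments" is a list that holds one entry, the list of rows, each a list of 7 numbers: the opening, from -1 (shut) to 1 (fully open), then the shift along the tool's x, y, z in mm, then the turn, a rotation vector about the tool's x, y, z in degrees. In form: [[[grip, x, y, z, ax, ay, az], ...]]. A call has 1 to 10 rows; each row is the pose to reach, as a shift and turn from the pose commanded when the call began, along the tool's axes at that moment; what a row does not reach only later rows make up. A row lasts 1/12 s, in which the tool goes at most 41.7 mm and 7.16 degrees, less where a joint would pass 70% of its speed; a pose out of reach is approached as far as the arm can. A call with a gripper value outside its range is refused whole. The fingers move at their own pace and stop on an object; "force" is the grip in N (left out, the last holds). Time passes only in rows, so rows that repeat a pose let the fingers close. It gives the time, the measured TCP pose, the force, the opening and the grip force at its end, in the units of the state.
- bot.get_obs(): the state, without advancing time (a new reading comes with each control period).
- bot.read_camera(name): name is "side" or "top" or "wrist"; returns a dict with "image" (400x640x3 uint8, red, green, blue), "camera_matrix" (3x3 intrinsics, pixels), "R" (3x3) and "t" (3): a world point X has camera coordinates R X + t. Camera axes: x right, y down, z forward; pixel columns grow to the right and rows downward; lengths in m; the calibration is good to about 2 mm. A picture is of the moment at which its call begins. There is no depth.
- bot.hand_in(): hands the job in; it is judged then, once.
The state is a dict: "t": time; "q": joint angles; "joint_vel": joint speeds; "joint_torque": joint torques, N m; "eef_pos": TCP position; "tool_rot": TCP orientation; "contact_force": force on the tool from outside, world axes, zero at the start; "torque": the same for the moment, N m; "gripper_width": opening from 0.0 (shut) to 1.0 (fully open); "grasp_force": force on a finger pad.
Only numpy, scipy, OpenCV 4.12 (cv2) and the standard library are available. Lean on these libraries where they do the work, as an engineer would, in place of code of your own. Each camera call takes 0.05 s, during which the arm holds its last target. There are 200 camera calls.

## Working session

There is one attempt and no reset: what is moved stays moved. The work goes in short steps, Python scripts to look and compute and a tool call to move; the robot and the scene stay as the last step left them, time stands still between calls to the robot, and variables do not carry over. Pictures are saved under pics/ and viewed, at most 14 in all, crops included, and the job is handed in when it is done.

Besides the shell and the picture viewer there is one more tool, called as a command line: name --argument value ..., lists and objects as JSON in quotes. step_arm: Moves the arm, as the interface text tells. Its arguments: {"type":"object","properties":{"increments":{"type":"array"},"force":{"type":"number"}},"required":["increments"]}

```bash
mkdir -p pics; ls
python3 - <<'E'
from station import bot
import cv2,pickle
o=bot.get_obs();print(o)
for n in ("top","side"):
    c=bot.read_camera(n);pickle.dump(c,open(f"pics/{n}0.pkl","wb"))
    cv2.imwrite(f"pics/{n}0.png",cv2.resize(c["image"][:,:,::-1],(800,500),interpolation=cv2.INTER_CUBIC))
    print(n,c["camera_matrix"],c["R"],c["t"])
print(bot.hold_point_z)
E
```

```text
pics
{'t': 0.0, 'q': array([ 1.05788251,  0.47778923,  0.02236523,  1.55646706, -0.01148725,
        1.10932272, -0.08312512]), 'joint_vel': array([-6.69871310e-04, -1.98203042e-05, -2.04567724e-05,  3.95378342e-04,
        5.31962719e-04, -4.53902651e-04, -7.52744160e-04]), 'joint_torque': array([-1.46627863e-03, -5.96459520e+01,  1.60769574e+00, -2.81194246e+01,
        1.25246824e-02,  9.36605124e-03, -8.05015105e-06]), 'eef_pos': array([ 0.26557503, -0.61989982,  0.23032694]), 'tool_rot': array([-8.90291570e-04,  9.79587213e-01,  2.01017487e-01, -2.65062538e-04]), 'contact_force': array([-0.02911214, -0.58861544,  0.64334067]), 'torque': array([0.02487486, 0.00914   , 0.02083314]), 'grasp_force': 0.0, 'gripper_width': 1.0021828184111246}
top [[364.99543189   0.         317.31818629]
 [  0.         364.99543189 201.6918523 ]
 [  0.           0.           1.        ]] [[ 1.87775893e-03 -9.99951960e-01 -9.62033735e-03]
 [-9.93231954e-01 -7.47729290e-04 -1.16145282e-01]
 [ 1.16132509e-01  9.77331930e-03 -9.93185644e-01]] [0.06701946 0.49784228 1.08981461]
side [[448.42258206   0.         315.24632879]
 [  0.         448.42258206 200.17871128]
 [  0.           0.           1.        ]] [[-0.72913238 -0.68419951  0.01539494]
 [-0.3734997   0.37897727 -0.84668424]
 [ 0.57346661 -0.6230949  -0.53187291]] [0.43085769 0.23100093 1.01239153]
0.0187
```

View pics/top0.png

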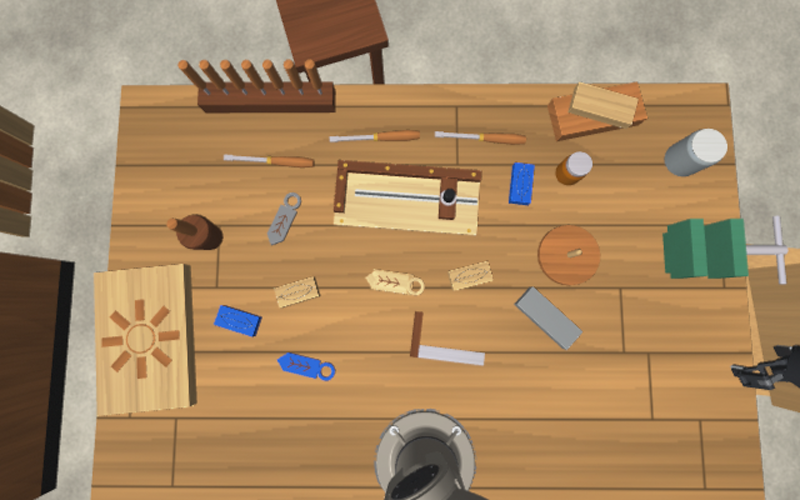

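View pics/side0.png

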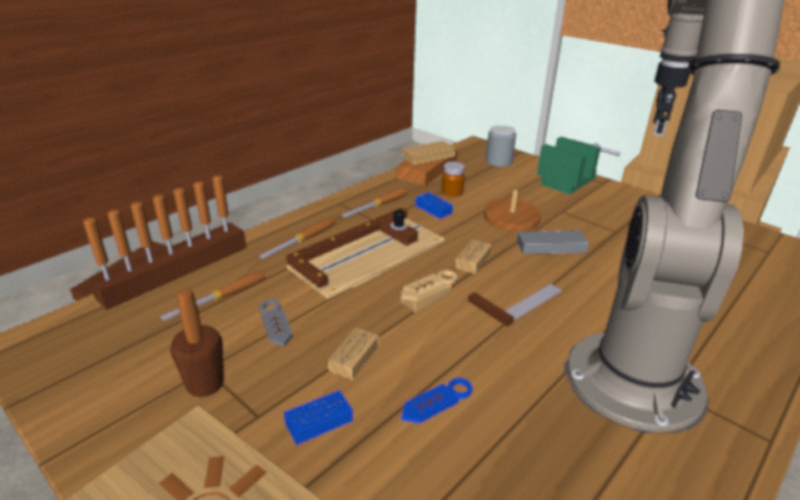

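The top view shows three pale blanks, at (297,292), (395,283) under a pointed pale pattern, and (470,275). The look-alikes are a blue pattern (305,366), a grey pattern (285,218), and blue blanks (238,320) and (522,184). The wood-coloured pointed pattern on the middle blank fits pattern2. The board is at (407,197), the stand at (569,255). I'll confirm this in an enlarged crop.

```bash
cat > h.py <<'E'
import pickle,cv2,numpy as np
from scipy.spatial.transform import Rotation as Ro
def px2w(c,u,v,z):
    d=c["R"].T@np.linalg.inv(c["camera_matrix"])@[u,v,1]; o=-c["R"].T@c["t"]
    return (o+d*(z-o[2])/d[2])[:2]
def proj(c,P):
    p=(c["camera_matrix"]@(c["R"]@np.atleast_2d(P).T+c["t"][:,None])).T
    return p[:,:2]/p[:,2:]
def crop(c,x0,y0,w,h,s,name):
    im=c["image"][y0:y0+h,x0:x0+w,::-1]
    im=cv2.resize(im,None,fx=s,fy=s,interpolation=cv2.INTER_CUBIC)
    cv2.imwrite(name,im)
def rot(o): q=o["tool_rot"];return Ro.from_quat([q[1],q[2],q[3],q[0]])
def delta(o,p,yaw):
    """shift (mm, tool axes) and rotvec (deg) to reach TCP p, pointing down, tool y axis heading at yaw(deg, mod 180)"""
    R=rot(o); best=None
    for k in (0,180):
        a=np.radians(yaw+k); y=np.array([np.cos(a),np.sin(a),0]); z=np.array([0,0,-1.]); x=np.cross(y,z)
        rv=np.degrees((R.inv()*Ro.from_matrix(np.c_[x,y,z])).as_rotvec())
        if best is None or np.linalg.norm(rv)<np.linalg.norm(best): best=rv
    return np.round(R.inv().apply(np.array(p)-o["eef_pos"])*1000,1),np.round(best,1)
E
python3 - <<'E'
from h import *
c=pickle.load(open("pics/top0.pkl","rb"))
crop(c,210,120,200,130,4,"pics/c1.png")
E
```

```text
(no output)
```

View pics/c1.png

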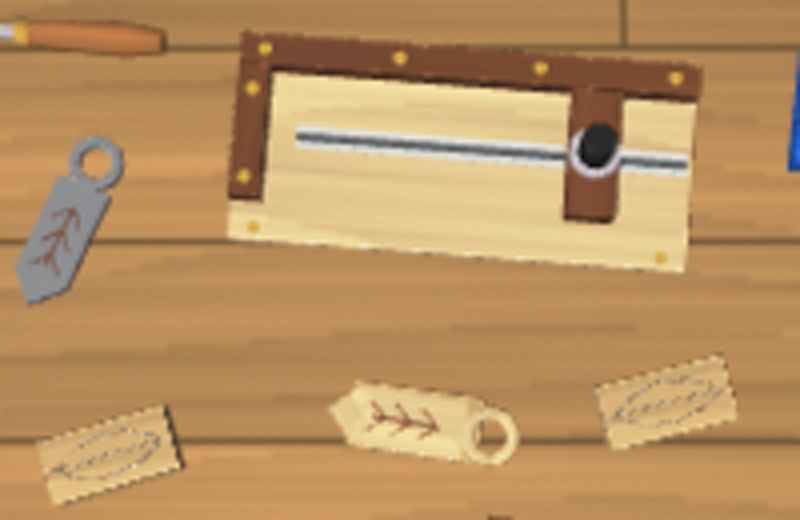

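The crop shows the wooden pointed pattern on the middle blank, eye at crop (492,436) and tip at (330,410), with plain blanks at (110,455) and (667,402). The board's inner corner is at (268,72) and the knob at (597,146). These match blank1/3/4 and pattern2, and the blue and grey pieces are decoys.

Run:
```python
from h import *
c=pickle.load(open("pics/top0.pkl","rb"))
W=lambda u,v,z:px2w(c,210+u/4-.4,120+v/4-.4,z)
print("cam",-c["R"].T@c["t"])
def ang(a,b):d=b-a;return round(np.degrees(np.arctan2(d[1],d[0])),1),round(np.linalg.norm(d)*1000)
e,t=W(492,436,.038),W(330,410,.038);print("eye",e,"tip",t,ang(t,e))
for n,pts in dict(L=[(36,441),(167,405),(184,464),(54,505)],R=[(596,387),(723,355),(737,415),(615,449)]).items():
    p=np.array([W(*q,.028) for q in pts]);print(n,p.mean(0),ang(p[1],p[0]),ang(p[2],p[3]),ang(p[0],p[3]))
k=W(269,72,.012);print("corner",k)
print("fence dir",ang(W(695,101,.012),k),"near edge",ang(W(684,271,.012),W(229,237,.012)),"nearL",W(229,237,.012),"nearR",W(684,271,.012))
print("knob top",W(598,138,.082)," stop face", W(570,95,.042),W(565,218,.042))
S=lambda u,v,z:px2w(c,u*.8-.4,v*.8-.4,z)
print("dowel top",S(580,251,.084),"foot",S(569,256,.022),"disc",S(538.5,255,.02),S(600.5,255,.02),S(569,226,.022),S(569,286,.01))
```

```text
cam [0.3677841  0.05673738 1.140855  ]
eye [0.41509211 0.02135856] tip [0.43453703 0.14375009] (np.float64(-99.0), 124)
L [0.40167834 0.31161862] (np.float64(105.5), 103) (np.float64(107.6), 103) (np.float64(-162.5), 51)
R [ 0.44202176 -0.11290895] (np.float64(104.2), 100) (np.float64(105.6), 97) (np.float64(-163.6), 49)
corner [0.70506386 0.19703906]
fence dir (np.float64(85.9), 339) near edge (np.float64(85.7), 357) nearL [0.57190081 0.22651985] nearR [ 0.54502558 -0.12971537]
knob top [ 0.6336545  -0.05637364]  stop face [ 0.67762828 -0.03945399] [ 0.5812322  -0.03475292]
dowel top [ 0.4954602  -0.35787094] foot [ 0.49055146 -0.35470788] disc [ 0.49318849 -0.28064445] [ 0.49331079 -0.43280346] [ 0.56530558 -0.35782617] [ 0.41746024 -0.35601688]
```

Run:
```python
from station import bot
from h import *
print(delta(bot.get_obs(),[.425,.082,.17],-9))
```

```text
(array([ 423. , -582.4,   61.3]), array([ -0.1,  -0. , -57.8]))
```

step_arm --increments '[[[1, 423, -582, 61, 0, 0, -58], [1, 423, -582, 61, 0, 0, -58], [1, 423, -582, 61, 0, 0, -58], [1, 423, -582, 61, 0, 0, -58], [1, 423, -582, 61, 0, 0, -58], [1, 423, -582, 61, 0, 0, -58], [1, 423, -582, 61, 0, 0, -58], [1, 423, -582, 61, 0, 0, -58], [1, 423, -582, 61, 0, 0, -58], [1, 423, -582, 61, 0, 0, -58]]]'

```text
t: 0.93
eef_pos: [0.3576, -0.2137, 0.1959]
tool_rot: [0.0, 0.759, 0.651, -0.0]
contact_force: [1.8, 0.1, 0.1]
gripper_width: 0.999
grasp_force: 0.0
```

Run:
```python
from station import bot
from h import *
print(delta(bot.get_obs(),[.425,.082,.17],-9))
```

```text
(array([302.5,  21.5,  25.8]), array([-0. ,  0. ,  0.2]))
```

step_arm --increments '[[[0.2, 302, 21, 26, 0, 0, 0], [0.2, 302, 21, 26, 0, 0, 0], [0.2, 302, 21, 26, 0, 0, 0], [0.2, 302, 21, 26, 0, 0, 0], [0.2, 302, 21, 26, 0, 0, 0], [0.2, 302, 21, 26, 0, 0, 0], [0.2, 302, 21, 26, 0, 0, 0], [0.2, 302, 21, 26, 0, 0, 0], [0.2, 302, 21, 26, 0, 0, 0], [0.2, 302, 21, 26, 0, 0, 0]]]'

```text
t: 1.77
eef_pos: [0.4246, 0.08, 0.1698]
tool_rot: [-0.0, 0.759, 0.652, -0.0]
contact_force: [0.5, -0.0, -1.3]
gripper_width: 0.601
grasp_force: 0.0
```

Run:
```python
from station import bot
from h import *
o=bot.get_obs();print(o["eef_pos"],o["tool_rot"],o["gripper_width"])
c=bot.read_camera("wrist");pickle.dump((c,o),open("pics/w1.pkl","wb"))
print(c["camera_matrix"],c["R"],c["t"],-c["R"].T@c["t"])
cv2.imwrite("pics/w1.png",cv2.resize(c["image"][:,:,::-1],(800,500),interpolation=cv2.INTER_CUBIC))
```

```text
[0.42455456 0.07998827 0.16975356] [-3.17697181e-04  7.58633449e-01  6.51517461e-01 -4.31683320e-04] 0.6006303597077398
[[335.7524178    0.         314.29150705]
 [  0.         335.7524178  203.14495665]
 [  0.           0.           1.        ]] [[ 0.98859266 -0.15059618 -0.00231221]
 [-0.14337206 -0.94565108  0.29187068]
 [-0.04614115 -0.28820971 -0.956455  ]] [-0.40666263  0.11656951  0.36226024] [0.43545161 0.15339917 0.31152211]
```

View pics/w1.png

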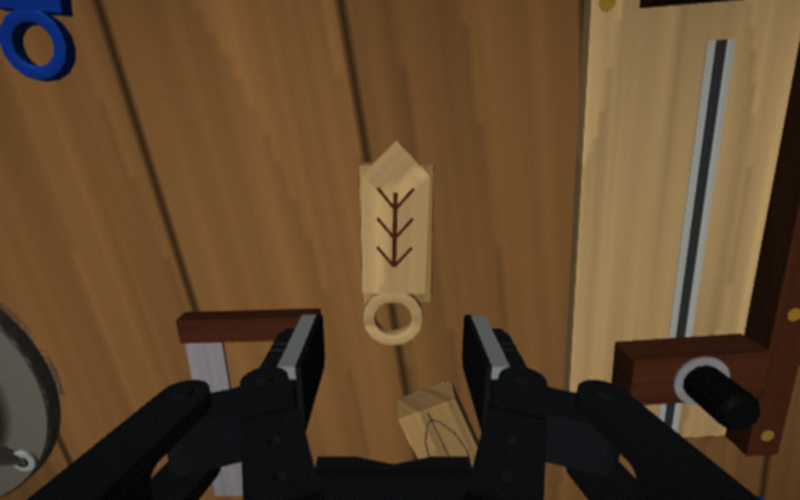

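The wrist view shows the pattern tip at (397,142) and eye centre at (393,318). The blank beneath has its far corners at (360,165) and (434,165), and its near end at about y=302.

Run:
```python
from h import *
c,o=pickle.load(open("pics/w1.pkl","rb"))
S=lambda u,v,z:px2w(c,u*.8-.1,v*.8-.1,z)
e,t=S(393,317.5,.038),S(397,142,.038); d=e-t
print("eye",e,"tip",t,np.linalg.norm(d),np.degrees(np.arctan2(d[1],d[0])))
p=[S(*q,.028) for q in [(360,165),(434,165),(430,301.5),(363,303)]];print(p,np.mean(p,0)); d=p[2]-p[1];print(np.degrees(np.arctan2(d[1],d[0])),np.linalg.norm(d),np.linalg.norm(p[0]-p[1]))
print("TCP",proj(c,o["eef_pos"])/.8)
```

```text
eye [0.415128   0.02413354] tip [0.43587096 0.14357246] 0.12122675687250999 -99.85228928658863
[array([0.40943699, 0.13231757]), array([0.45796475, 0.12493517]), array([0.44307355, 0.02804209]), array([0.39440998, 0.03420199])] [0.42622132 0.0798742 ]
-98.73724960261897 0.09803068724012345 0.04908608039263574
TCP [[394.49359577 332.94311761]]
```

step_arm --increments '[[[0.2, 0, 0, 40, 0, 0, -0.4], [0.2, 0, 0, 80, 0, 0, -0.4], [0.2, 0, 0, 115, 0, 0, -0.4], [0.2, 0, 0, 130, 0, 0, -0.4], [0.2, 0, 0, 137, 0, 0, -0.4], [0.2, 0, 0, 140, 0, 0, -0.4], [0.2, 0, 0, 142, 0, 0, -0.4], [0.2, 0, 0, 142, 0, 0, -0.4]]]'

```text
t: 2.48
eef_pos: [0.4258, 0.0792, 0.0289]
tool_rot: [0.001, 0.757, 0.653, 0.001]
contact_force: [-0.7, 0.3, -0.1]
gripper_width: 0.602
grasp_force: 0.0
```

step_arm --increments '[[[0.0, 0, 0, 0, 0, 0, 0], [-0.3, 0, 0, 0, 0, 0, 0], [-0.5, 0, 0, 0, 0, 0, 0], [-0.5, 0, 0, 0, 0, 0, 0], [-0.5, 0, 0, 0, 0, 0, 0], [-0.5, 0, 0, 0, 0, 0, 0]]]' --force 40

```text
t: 2.98
eef_pos: [0.4259, 0.0794, 0.0295]
tool_rot: [0.001, 0.757, 0.653, 0.001]
contact_force: [-1.1, -1.7, 5.5]
gripper_width: 0.502
grasp_force: 40.1
```

step_arm --increments '[[[-0.5, 0, 0, -5, 0, 0, 0], [-0.5, 0, 0, -10, 0, 0, 0], [-0.5, 0, 0, -30, 0, 0, 0], [-0.5, 0, 0, -60, 0, 0, 0], [-0.5, 0, 0, -100, 0, 0, 0], [-0.5, 0, 0, -120, 0, 0, 0], [-0.5, 0, 0, -120, 0, 0, 0]]]'

```text
t: 3.57
eef_pos: [0.428, 0.0806, 0.1531]
tool_rot: [0.003, 0.757, 0.653, 0.004]
contact_force: [1.1, 0.1, -0.5]
gripper_width: 0.496
grasp_force: 41.0
```

Run:
```python
from station import bot
from h import *
o=bot.get_obs();print(o["eef_pos"],o["gripper_width"]*85,o["grasp_force"])
c=bot.read_camera("wrist");pickle.dump((c,o),open("pics/w2.pkl","wb"))
cv2.imwrite("pics/w2.png",cv2.resize(c["image"][:,:,::-1],(800,500),interpolation=cv2.INTER_CUBIC))
```

```text
[0.42799036 0.0805754  0.15306045] 42.19190487875245 41.03982388973236
```

View pics/w2.png

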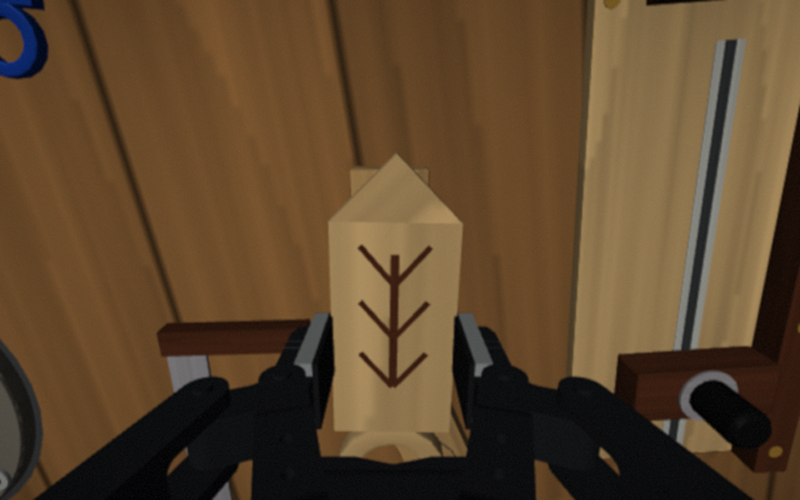

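Run:
```python
from h import *
c,o=pickle.load(open("pics/w2.pkl","rb"))
T=o["eef_pos"]
print(rot(o).as_matrix().round(3))
for a in(0,3,-3):
  # tip/shoulder/eye in tool-ish frame (along -99.4), pitch a deg
  d=np.array([-.163,-.987,0]);n=np.array([.987,-.163,0]);z=np.array([0,0,1])
  d2=d*np.cos(np.radians(a))+z*np.sin(np.radians(a)); z2=z*np.cos(np.radians(a))-d*np.sin(np.radians(a))
  P=lambda x,y,h:T+d2*(x-.004)+n*y+z2*(h-.0015)
  print(a,(proj(c,[P(-.062,0,.01),P(-.04,.022,.01),P(-.04,-.022,.01),P(.042,.022,.01),P(.084,0,.01),P(.049,0,.01)])/.8).round(0).tolist())
```

```text
[[ 0.146  0.989  0.009]
 [ 0.989 -0.146  0.001]
 [ 0.002  0.009 -1.   ]]
0 [[399.0, 153.0], [465.0, 224.0], [329.0, 222.0], [450.0, 434.0], [391.0, 519.0], [393.0, 448.0]]
3 [[398.0, 152.0], [464.0, 221.0], [330.0, 219.0], [451.0, 436.0], [391.0, 527.0], [393.0, 452.0]]
-3 [[399.0, 156.0], [466.0, 227.0], [328.0, 225.0], [450.0, 431.0], [391.0, 510.0], [393.0, 445.0]]
```

Run:
```python
from station import bot
from h import *
print(delta(bot.get_obs(),[.501,-.300,.150],-9))
```

```text
(array([-364.9,  129.1,    1.4]), array([ 0.4, -0.1,  0.6]))
```

step_arm --increments '[[[-0.5, -10, 3, 0, 0.4, 0, 0], [-0.5, -30, 10, 0, 0.4, 0, 0.6], [-0.5, -60, 21, 0, 0.4, 0, 0.6], [-0.5, -95, 34, 0, 0.4, 0, 0.6], [-0.5, -130, 46, 0, 0.4, 0, 0.6], [-0.5, -165, 58, 0, 0.4, 0, 0.6], [-0.5, -200, 71, 0, 0.4, 0, 0.6], [-0.5, -235, 83, 0, 0.4, 0, 0.6], [-0.5, -270, 95, 0, 0.4, 0, 0.6], [-0.5, -300, 106, 1, 0.4, 0, 0.6]]]'

```text
t: 4.45
eef_pos: [0.4851, -0.2354, 0.1462]
tool_rot: [-0.003, 0.761, 0.649, -0.003]
contact_force: [0.7, -0.1, 0.4]
gripper_width: 0.5
grasp_force: 41.0
```

step_arm --increments '[[[-0.5, -25, 9, 1, 0, 0, 0], [-0.5, -45, 16, 1, 0, 0, 0], [-0.5, -58, 21, 1, 0, 0, 0], [-0.5, -65, 23, 1, 0, 0, 0], [-0.5, -65, 23, 1, 0, 0, 0], [-0.5, -65, 23, 1, 0, 0, 0]]]'

```text
t: 4.95
eef_pos: [0.4983, -0.2991, 0.1455]
tool_rot: [-0.003, 0.76, 0.65, -0.002]
contact_force: [-0.8, 0.2, -1.3]
gripper_width: 0.499
grasp_force: 41.0
```

Run:
```python
from station import bot
from h import *
o=bot.get_obs();print(o["eef_pos"],o["gripper_width"]*85,o["grasp_force"])
ims=[]
for n in("top","side"):
    c=bot.read_camera(n);pickle.dump((c,o),open(f"pics/{n}2.pkl","wb"))
    u,v=proj(c,[.492,-.357,.08])[0].astype(int); x0,y0=u-40,v-45;print(n,x0,y0)
    ims.append(cv2.resize(c["image"][y0:y0+100,x0:x0+80,::-1],(400,500),interpolation=cv2.INTER_CUBIC))
cv2.imwrite("pics/s2.png",np.hstack(ims))
```

```text
[ 0.49830746 -0.29911075  0.14551243] 42.42532757080711 41.02893948554993
top 422 156
side 371 107
```

View pics/s2.png

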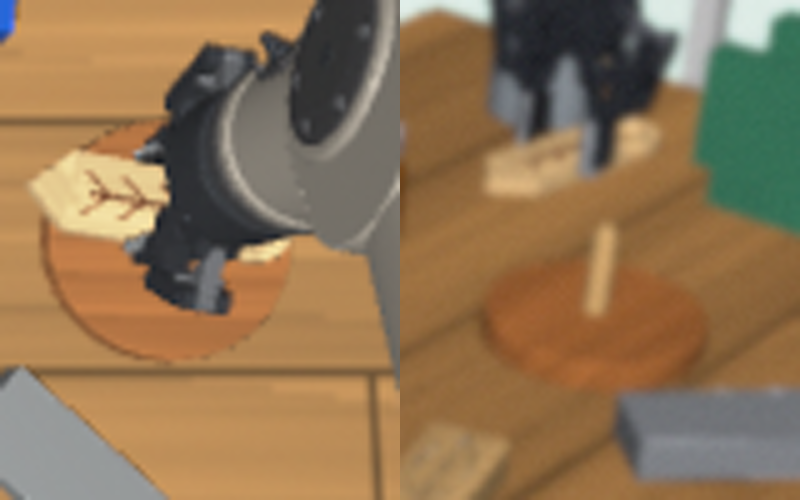

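Run:
```python
from h import *
c,o=pickle.load(open("pics/side2.pkl","rb"))
S=lambda u,v,z:px2w(c,371+u/5-.4,107+v/5-.4,z)
print("foot",S(195,314,.022),"tip",S(208,225,.084))
print("pattern tip",S(87,180,.1535), "pred",o["eef_pos"]+np.array([.0107,.0652,0]), "eye end",S(258,130,.1535),"pred",o["eef_pos"]-.080*np.array([.16,.987,0]))
# disc rim fit in initial top image
c=pickle.load(open("pics/top0.pkl","rb"))
from scipy.optimize import least_squares
hsv=cv2.cvtColor(c["image"],cv2.COLOR_RGB2HSV)
cv2.imwrite("pics/d.png",cv2.resize(c["image"][170:240,420:490,::-1],(560,560),interpolation=cv2.INTER_CUBIC))
```

```text
foot [ 0.48804069 -0.35092987] tip [ 0.49193984 -0.35809094]
pattern tip [ 0.50628897 -0.22988028] pred [ 0.50900746 -0.23391075  0.14551243] eye end [ 0.47291957 -0.37021034] pred [ 0.48550746 -0.37807075  0.14551243]
```

View pics/d.png

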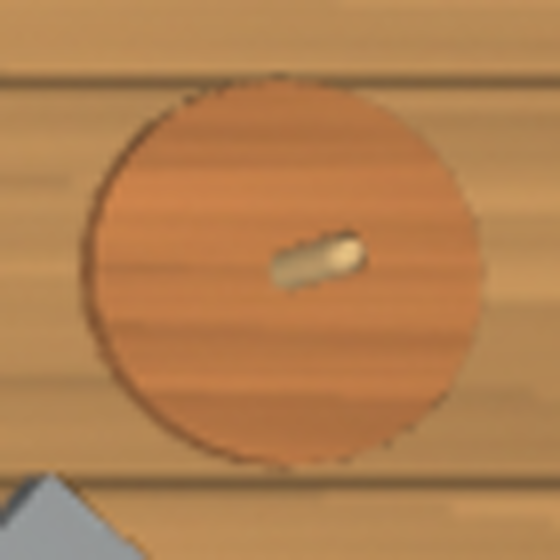

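The disc top spans x 95–484 and y 78–461 in the crop. The dowel tip is at about (350,248) and its foot at (285,273).

Run:
```python
from h import *
c=pickle.load(open("pics/top0.pkl","rb"))
S=lambda u,v,z:px2w(c,420+u/8-.4,170+v/8-.4,z)
print("disc",S(289.5,269.5,.022),"tip",S(350,248,.084),"foot",S(287,272,.022))
from station import bot
o=bot.get_obs();print(o["eef_pos"],delta(o,[.5010,-.2998,.105],-9),rot(o).as_matrix()[:,0])
```

```text
disc [ 0.49399373 -0.35787563] tip [ 0.49487443 -0.35712139] foot [ 0.49302648 -0.35687808]
[ 0.49855884 -0.2985312   0.14590891] (array([-0.9,  2.9, 40.9]), array([-0.4, -0. ,  0.1])) [1.54263509e-01 9.88029475e-01 7.25485759e-04]
```

step_arm --increments '[[[-0.5, -1, 5, 15, -0.4, 0, 0], [-0.5, -1, 6, 35, -0.4, 0, 0], [-0.5, -1, 6, 50, -0.4, 0, 0], [-0.5, -1, 6, 55, -0.4, 0, 0], [-0.5, -1, 6, 55, -0.4, 0, 0], [-0.5, -1, 6, 55, -0.4, 0, 0]]]'

```text
t: 5.55
eef_pos: [0.5042, -0.3016, 0.0914]
tool_rot: [0.0, 0.76, 0.65, 0.0]
contact_force: [0.2, -0.5, -0.6]
gripper_width: 0.501
grasp_force: 45.2
```

Run:
```python
from station import bot
from h import *
o=bot.get_obs();print(o["eef_pos"],rot(o).as_matrix()[:,0])
ims=[]
for n in("top","side"):
    c=bot.read_camera(n);pickle.dump((c,o),open(f"pics/{n}3.pkl","wb"))
    u,v=proj(c,[.495,-.34,.08])[0].astype(int); x0,y0=u-30,v-30;print(n,x0,y0)
    ims.append(cv2.resize(c["image"][y0:y0+60,x0:x0+60,::-1],(400,400),interpolation=cv2.INTER_CUBIC))
cv2.imwrite("pics/s3.png",np.hstack(ims))
```

```text
[ 0.50421948 -0.30157392  0.09140759] [1.55445497e-01 9.87844457e-01 1.61664404e-04]
top 426 170
side 378 124
```

View pics/s3.png

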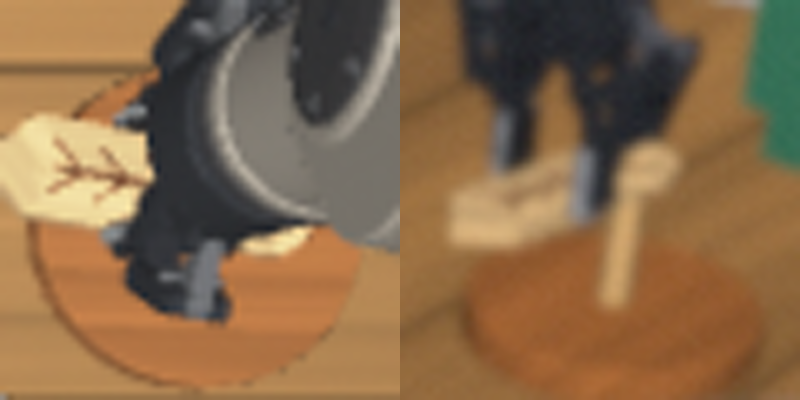

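Run:
```python
from h import *
c,o=pickle.load(open("pics/side3.pkl","rb"))
f=lambda P:((proj(c,P)-[378,124]+.4)*400/60+[400,0]).round(0).tolist()
T=o["eef_pos"]
d=-rot(o).as_matrix()[:,0]; n=np.array([d[1],-d[0],0])
e=T+d*.058
print("dowel",f([[.4933,-.3572,.022],[.4933,-.3572,.084]]),"eye under/top",f([e+[0,0,-.0015],e+[0,0,.0085]]))
print("eye end",f([e+d*.022+[0,0,.0035]]),"tip",f([T-d*.066+[0,0,.0085]]),f([T-d*.066+[0,0,-.0015]]))
```

```text
dowel [[611.0, 298.0], [627.0, 186.0]] eye under/top [[627.0, 173.0], [630.0, 155.0]]
eye end [[659.0, 153.0]] tip [[451.0, 222.0]] [[449.0, 241.0]]
```

step_arm --increments '[[[-0.5, 0, 0, 6, 0, 0, 0], [-0.5, 0, 0, 12, 0, 0, 0], [-0.5, 0, 0, 17, 0, 0, 0], [-0.5, 0, 0, 20, 0, 0, 0], [-0.5, 0, 0, 20, 0, 0, 0]]]'

```text
t: 6.07
eef_pos: [0.5032, -0.3021, 0.0699]
tool_rot: [-0.001, 0.76, 0.649, -0.0]
contact_force: [-0.5, 0.7, -1.4]
gripper_width: 0.498
grasp_force: 45.2
```

Run:
```python
from station import bot
from h import *
o=bot.get_obs();print(o["eef_pos"],o["contact_force"],o["torque"])
ims=[]
for n in("side",):
    c=bot.read_camera(n);pickle.dump((c,o),open(f"pics/{n}4.pkl","wb"))
    u,v=proj(c,[.495,-.34,.06])[0].astype(int); x0,y0=u-25,v-25;print(n,x0,y0)
    ims.append(cv2.resize(c["image"][y0:y0+50,x0:x0+50,::-1],(500,500),interpolation=cv2.INTER_CUBIC))
cv2.imwrite("pics/s4.png",np.hstack(ims))
```

```text
[ 0.50320891 -0.30208156  0.06985308] [-0.46085183  0.67627954 -1.41318135] [-0.04339874  0.02538556  0.03428293]
side 382 134
```

View pics/s4.png

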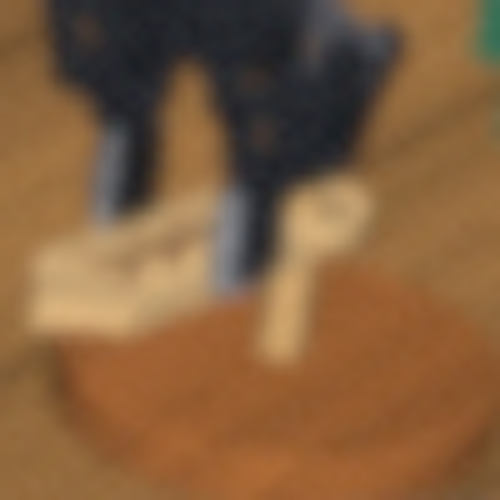

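The pattern's eye sits over the dowel and there is no contact force, so I'll keep lowering.

step_arm --increments '[[[-0.5, 0, 0, 8, 0, 0, 0], [-0.5, 0, 0, 16, 0, 0, 0], [-0.5, 0, 0, 24, 0, 0, 0], [-0.5, 0, 0, 32, 0, 0, 0], [-0.5, 0, 0, 38, 0, 0, 0], [-0.5, 0, 0, 41, 0, 0, 0], [-0.5, 0, 0, 41, 0, 0, 0]]]'

```text
t: 6.7
eef_pos: [0.5033, -0.302, 0.0288]
tool_rot: [-0.001, 0.76, 0.649, -0.0]
contact_force: [-0.6, -0.1, -1.2]
gripper_width: 0.498
grasp_force: 45.2
```

step_arm --increments '[[[-0.5, 0, 0, 3, 0, 0, 0], [-0.5, 0, 0, 4, 0, 0, 0], [-0.5, 0, 0, 4, 0, 0, 0], [0.2, 0, 0, 4, 0, 0, 0], [0.3, 0, 0, 4, 0, 0, 0], [0.3, 0, 0, 4, 0, 0, 0], [0.3, 0, 0, -30, 0, 0, 0], [0.3, 0, 0, -70, 0, 0, 0], [0.3, 0, 0, -110, 0, 0, 0], [0.3, 0, 0, -120, 0, 0, 0]]]'

```text
t: 7.53
eef_pos: [0.5073, -0.3035, 0.1564]
tool_rot: [0.004, 0.76, 0.649, 0.002]
contact_force: [1.6, 0.2, 0.4]
gripper_width: 0.651
grasp_force: 0.0
```

Run:
```python
from station import bot
from h import *
o=bot.get_obs();print(o["eef_pos"],delta(o,[.442,-.1130,.15],-14.6))
ims=[]
c=bot.read_camera("side");x0,y0=382,134
ims.append(cv2.resize(c["image"][y0:y0+50,x0:x0+50,::-1],(400,400),interpolation=cv2.INTER_CUBIC))
c=bot.read_camera("wrist");pickle.dump((c,o),open("pics/w5.pkl","wb"))
ims.append(cv2.resize(c["image"][::,:,::-1],(400,400)))
cv2.imwrite("pics/s5.png",np.hstack(ims))
```

```text
[ 0.50726612 -0.30353144  0.15642274] (array([178. , -94.3,   5. ]), array([0.5, 0.2, 5.6]))
```

View pics/s5.png

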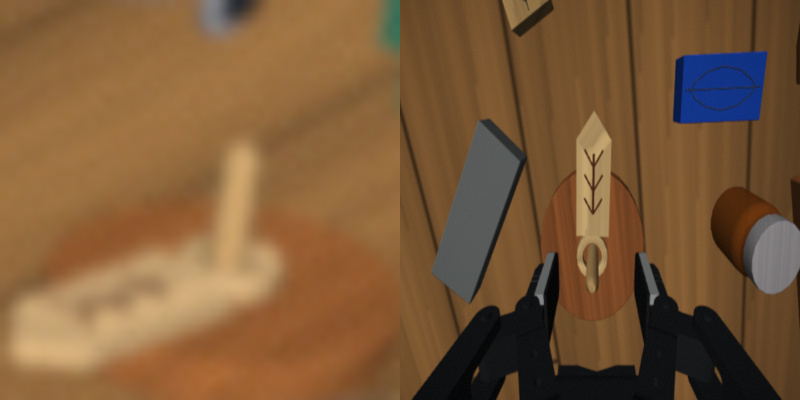

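The pattern lies flat on the disc with the dowel through its eye. Next is the right-hand blank.

```bash
cat >> h.py <<'E'
from scipy.optimize import minimize
def hull(c,x,y,a,z0,shape):
    ca,sa=np.cos(a),np.sin(a)
    P=[[x+ca*i*.05-sa*j*.025,y+sa*i*.05+ca*j*.025,z] for i in(-1,1) for j in(-1,1) for z in(z0,z0+.028)]
    m=np.zeros(shape,np.uint8); h=cv2.convexHull((proj(c,P)*16).astype(np.int32)); cv2.fillConvexPoly(m,h,255,cv2.LINE_AA,4); return m/255.
def fit(c,x,y,yaw,z0=0.,dbg=None):
    """blank pose by colour silhouette, start guess in m, deg"""
    im=cv2.GaussianBlur(c["image"],(3,3),0).astype(float)
    g=hull(c,x,y,np.radians(yaw),z0,im.shape[:2])
    core=cv2.erode(g,np.ones((9,9)) if g.sum()>3000 else np.ones((5,5)))>.9
    big=cv2.dilate(g,np.ones((45,45)) if g.sum()>3000 else np.ones((25,25)))>.5
    rng=cv2.dilate(g,np.ones((21,21)) if g.sum()>3000 else np.ones((9,9)))>.5
    f,b=im[core],im[big&~rng]
    w=np.linalg.solve(np.cov(f.T)+np.cov(b.T)+4*np.eye(3),np.median(f,0)-np.median(b,0))
    s=im@w; sf,sb=np.median(s[core]),np.median(s[big&~rng]); s=np.clip((s-sb)/(sf-sb),0,1)
    cost=lambda p:np.abs(hull(c,p[0],p[1],p[2],z0,im.shape[:2])-s)[big].sum()
    r=None
    for k in range(2):
        p0=[x,y,np.radians(yaw)] if r is None else r.x
        r=minimize(cost,p0,method="Nelder-Mead",options=dict(initial_simplex=np.array(p0)+np.array([[0,0,0],[.008,0,0],[0,.008,0],[0,0,.1]])))
    if dbg: cv2.imwrite(dbg,(s*255).astype(np.uint8))
    return r.x[:2].round(4),round(np.degrees(r.x[2]),1),round(r.fun/g.sum(),3)
E
python3 - <<'E'
from station import bot
from h import *
c=pickle.load(open("pics/top0.pkl","rb"))
print(fit(c,.4017,.3116,106.5),fit(c,.442,-.113,104.9))
c=bot.read_camera("top")
print(fit(c,.4017,.3116,106.5),fit(c,.4262,.080,81.3),fit(c,.442,-.113,104.9))
o=bot.get_obs();print(o["eef_pos"],o["q"],delta(o,[.442,-.1130,.16],14.9))
E
```

```text
(array([0.4002, 0.3147]), np.float64(106.1), np.float64(0.202)) (array([ 0.4413, -0.1126]), np.float64(105.0), np.float64(0.175))
(array([0.4004, 0.3145]), np.float64(106.2), np.float64(0.198)) (array([0.4253, 0.0798]), np.float64(81.5), np.float64(0.183)) (array([ 0.4408, -0.1118]), np.float64(105.4), np.float64(0.167))
[ 0.50447488 -0.30282409  0.15117161] [ 0.77993347  0.46043464 -0.448304    1.82123668  0.24702136  0.91208028
  0.06302833] (array([177.7, -91.4,  -9.3]), array([  0.1,   0.1, -23.9]))
```

step_arm --increments '[[[0.7, 178, -91, -9, 0, 0, -24], [0.7, 178, -91, -9, 0, 0, -24], [0.7, 178, -91, -9, 0, 0, -24], [0.7, 178, -91, -9, 0, 0, -24], [0.7, 178, -91, -9, 0, 0, -24], [0.7, 178, -91, -9, 0, 0, -24], [0.7, 178, -91, -9, 0, 0, -24], [0.7, 178, -91, -9, 0, 0, -24], [0.7, 178, -91, -9, 0, 0, -24]]]'

```text
t: 8.43
eef_pos: [0.4418, -0.1135, 0.1582]
tool_rot: [-0.0, 0.61, 0.793, -0.0]
contact_force: [-0.6, -0.5, 0.4]
gripper_width: 0.849
grasp_force: 0.0
```

Run:
```python
from station import bot
from h import *
c=bot.read_camera("wrist");o=bot.get_obs()
p=fit(c,.441,-.112,105.2);print(p)
print(o["eef_pos"],delta(o,[*p[0],.006],p[1]-90))
```

```text
(array([ 0.4405, -0.1127]), np.float64(104.7), np.float64(0.103))
[ 0.44184633 -0.11353244  0.15830278] (array([  1.1,  -1. , 152.3]), array([-0. , -0. ,  0.2]))
```

step_arm --increments '[[[0.7, 1, -1, 40, 0, 0, 0], [0.7, 1, -1, 80, 0, 0, 0], [0.7, 1, -1, 115, 0, 0, 0], [0.7, 1, -1, 138, 0, 0, 0], [0.7, 1, -1, 148, 0, 0, 0], [0.7, 1, -1, 151, 0, 0, 0], [0.3, 1, -1, 151, 0, 0, 0], [-0.2, 1, -1, 151, 0, 0, 0], [-0.2, 1, -1, 151, 0, 0, 0], [-0.2, 1, -1, 151, 0, 0, 0]]]' --force 50

```text
t: 9.32
eef_pos: [0.4417, -0.112, 0.0092]
tool_rot: [0.001, 0.609, 0.793, 0.0]
contact_force: [-0.6, -0.9, 0.3]
gripper_width: 0.573
grasp_force: 52.1
```

step_arm --increments '[[[-0.2, 0, 0, 0, 0, 0, 0], [-0.2, 0, 0, 0, 0, 0, 0], [-0.2, 0, 0, -10, 0, 0, 0], [-0.2, 0, 0, -40, 0, 0, 0], [-0.2, 0, 0, -75, 0, 0, 0], [-0.2, 0, 0, -90, 0, 0, 0], [-0.2, 0, 0, -90, 0, 0, 0], [-0.2, 0, 0, -90, 0, 0, 0]]]'

```text
t: 9.98
eef_pos: [0.4411, -0.112, 0.0991]
tool_rot: [0.001, 0.609, 0.793, 0.0]
contact_force: [0.3, -0.2, -1.0]
gripper_width: 0.575
grasp_force: 52.3
```

Run:
```python
from station import bot
from h import *
o=bot.get_obs();print(o["eef_pos"],o["gripper_width"]*85,o["grasp_force"],rot(o).as_matrix()[:,2])
C=np.array([.705,.1945]);a=np.radians(-4.2);ex=np.array([np.cos(a),np.sin(a)]);ey=np.array([-np.sin(a),np.cos(a)])
for i in(46,113,180): print(C-.062*ex-i/1000*ey)
p=C-.062*ex-.046*ey
print(delta(o,[*p,.10],85.8))
c=pickle.load(open("pics/w2.pkl","rb"))
```

```text
[ 0.44109968 -0.11204776  0.0991399 ] 48.87803752657514 52.32824385166168 [ 0.00240428 -0.00127766 -0.99999629]
[0.63979755 0.1531643 ]
[0.63489059 0.08634423]
[0.62998363 0.01952416]
(array([204.9, 260.4,  -0.7]), array([  0. ,   0.2, -70.8]))
```

Run:
```python
from station import bot
from h import *
from scipy.optimize import least_squares
c=pickle.load(open("pics/top0.pkl","rb"))
L=np.array([[-80,180,12],[-80,-180,12],[55,155,12],[80,180,36],[80,-180,36],[55,-180,12]])/1000
M=np.array([[229,238],[684,272],[269,72],[243,31],[702,66],[695,101]])/4+[209.6,119.6]
def W(p):
    r=Ro.from_euler("z",p[2]).as_matrix();return L@r.T+[p[0],p[1],0]
r=least_squares(lambda p:(proj(c,W(p))-M).ravel(),[.64,.04,-.07],loss="soft_l1")
print(r.x,np.degrees(r.x[2]),(r.fun.reshape(-1,2)*4).round(1).tolist())
p=r.x;R=Ro.from_euler("z",p[2]).as_matrix()
B=lambda x,y:(R@[x,y,0])[:2]+p[:2]
print("corner",B(.055,.155))
for i in(48,115,182):print(B(-.007,.155-i/1000))
k=px2w(c,209.6+598/4,119.6+138/4,.082);kb=R.T@(np.r_[k-p[:2],0]);print("knob",k,kb)
o=bot.get_obs();t=B(-.007,.107);print(delta(o,[*t,.10],90+np.degrees(p[2])))
np.save("board.npy",p)
```

```text
[ 0.63779306  0.04290136 -0.07498423] -4.296279924483699 [[-2.4, -0.5], [1.1, -0.4], [4.6, 1.0], [-1.9, -0.2], [-0.1, -2.2], [-0.2, 2.4]]
corner [0.70425018 0.19334554]
[0.63882853 0.15012508]
[0.63380929 0.08331335]
[0.62879006 0.01650162]
knob [ 0.6336545  -0.05637364] [ 0.00331015 -0.09930607  0.        ]
(array([202.2, 258.7,  -0.7]), array([  0. ,   0.2, -70.7]))
```

step_arm --increments '[[[-0.2, 10, 15, 0, 0, 0, -5], [-0.2, 30, 40, 0, 0, 0, -11], [-0.2, 50, 65, 0, 0, 0, -18], [-0.2, 70, 90, 0, 0, 0, -25], [-0.2, 90, 115, 0, 0, 0, -32], [-0.2, 110, 140, 0, 0, 0, -39], [-0.2, 130, 166, 0, 0, 0, -46], [-0.2, 150, 192, 0, 0, 0, -53], [-0.2, 170, 218, 0, 0, 0, -60], [-0.2, 185, 237, 0, 0, 0, -66]]]'

```text
t: 10.82
eef_pos: [0.6219, 0.1309, 0.0963]
tool_rot: [-0.001, 0.075, 0.997, 0.0]
contact_force: [1.2, 0.2, -1.4]
gripper_width: 0.57
grasp_force: 52.3
```

Run:
```python
from station import bot
from h import *
o=bot.get_obs();print(o["eef_pos"],o["gripper_width"]*85,o["grasp_force"],delta(o,[.6388,.1501,.10],85.7))
```

```text
[0.62189647 0.13090763 0.09628927] 48.45383128315095 52.256526947021484 (array([-13.8,  21.5,  -3.7]), array([ 0. , -0.1, -4.3]))
```

step_arm --increments '[[[-0.2, -14, 21, 0, 0, 0, -4.3], [-0.2, -14, 21, 0, 0, 0, -4.3], [-0.2, -14, 21, 0, 0, 0, -4.3], [-0.2, -14, 21, 20, 0, 0, -4.3], [-0.2, -14, 21, 45, 0, 0, -4.3], [-0.2, -14, 21, 65, 0, 0, -4.3], [-0.2, -14, 21, 70, 0, 0, -4.3], [-0.2, -14, 21, 73, 0, 0, -4.3], [-0.2, -14, 21, 73, 0, 0, -4.3]]]'

```text
t: 11.57
eef_pos: [0.6383, 0.1463, 0.0246]
tool_rot: [-0.0, 0.041, 0.999, -0.0]
contact_force: [0.6, 0.1, -0.9]
gripper_width: 0.57
grasp_force: 52.2
```

Run:
```python
from station import bot
from h import *
o=bot.get_obs();print(o["eef_pos"],o["contact_force"],o["gripper_width"]*85,delta(o,[.6388,.1501,.022],85.7))
```

```text
[0.63832715 0.14626054 0.02458522] [ 0.61916829  0.07001368 -0.94263979] 48.42582163562125 (array([-0.2,  3.9,  2.6]), array([-0. , -0.1, -0.5]))
```

step_arm --increments '[[[-0.2, 0, 2, 1, 0, 0, -0.5], [-0.2, -3, 2, 2, 0, 0, -0.5], [-0.2, -6, 2, 2, 0, 0, -0.5], [-0.2, -9, 2, 2, 0, 0, -0.5], [-0.2, -11, 2, 2, 0, 0, -0.5], [-0.2, -11, 2, 2, 0, 0, -0.5]]]'

```text
t: 12.07
eef_pos: [0.6504, 0.1481, 0.0231]
tool_rot: [0.0, 0.037, 0.999, 0.0]
contact_force: [0.3, 0.3, -0.8]
gripper_width: 0.57
grasp_force: 52.3
```

step_arm --increments '[[[-0.2, -1, 0, 0, 0, 0, 0], [-0.2, -2, 0, 0, 0, 0, 0], [-0.2, -3, 0, 0, 0, 0, 0], [-0.2, -3, 0, 0, 0, 0, 0]]]'

```text
t: 12.4
eef_pos: [0.6507, 0.1481, 0.0225]
tool_rot: [-0.002, 0.036, 0.999, -0.001]
contact_force: [-7.0, -0.8, 3.3]
gripper_width: 0.572
grasp_force: 52.7
```

step_arm --increments '[[[-0.2, 0.5, 0, 1, 0, 0, 0], [0.3, 0.5, 0, 1, 0, 0, 0], [0.35, 0.5, 0, 1, 0, 0, 0], [0.35, 0, 0, 1, 0, 0, 0], [0.35, 0, 0, -20, 0, 0, 0], [0.35, 0, 0, -60, 0, 0, 0], [0.35, 0, 0, -100, 0, 0, 0], [0.7, 0, 0, -130, 0, 0, 0], [0.7, 0, 0, -130, 0, 0, 0], [0.7, 0, 0, -130, 0, 0, 0]]]'

```text
t: 13.23
eef_pos: [0.6547, 0.1483, 0.1556]
tool_rot: [0.003, 0.037, 0.999, 0.001]
contact_force: [-0.3, 0.9, -0.0]
gripper_width: 0.845
grasp_force: 0.0
```

Run:
```python
from station import bot
from h import *
c=bot.read_camera("wrist");o=bot.get_obs()
print(fit(c,.6508,.148,-4.3,.012),o["eef_pos"])
c=bot.read_camera("top")
print(fit(c,.4017,.3116,106.5),fit(c,.4262,.080,81.3))
print(delta(o,[.4255,.0799,.16],-8.6), o["q"])
```

```text
(array([0.651, 0.148]), np.float64(-4.3), np.float64(0.525)) [0.65354052 0.14756041 0.15346264]
(array([0.4005, 0.3145]), np.float64(106.2), np.float64(0.207)) (array([0.4253, 0.0798]), np.float64(81.5), np.float64(0.18))
(array([222.4, -84.3,  -6.9]), array([ -0.1,   0.1, -85.6])) [ 0.25619388  0.69850205 -0.8643873   1.59561443  0.57627205  1.11820589
  0.74551028]
```

step_arm --increments '[[[0.7, 20, -8, -6, 0, 0, 7], [0.7, 45, -17, -6, 0, 0, 14], [0.7, 70, -26, -6, 0, 0, 21], [0.7, 95, -36, -6, 0, 0, 28], [0.7, 120, -45, -6, 0, 0, 35], [0.7, 145, -55, -6, 0, 0, 42], [0.7, 170, -65, -6, 0, 0, 49], [0.7, 190, -72, -6, 0, 0, 56], [0.7, 205, -78, -6, 0, 0, 63], [0.7, 215, -82, -6, 0, 0, 70]]]'

```text
t: 14.17
eef_pos: [0.4298, 0.0805, 0.1575]
tool_rot: [-0.001, 0.606, 0.796, -0.002]
contact_force: [-0.5, -0.6, -0.1]
gripper_width: 0.848
grasp_force: 0.0
```

Run:
```python
from station import bot
from h import *
o=bot.get_obs();print(delta(o,[.4255,.0799,.16],-8.6), o["q"][6])
```

```text
(array([ 0.6, -4.3, -2.5]), array([-0.2,  0.1, 24. ])) -0.2906515296771547
```

step_arm --increments '[[[0.7, 1, -4, -2, 0, 0, 24], [0.7, 1, -4, -2, 0, 0, 24], [0.7, 1, -4, -2, 0, 0, 24], [0.7, 1, -4, -2, 0, 0, 24], [0.7, 1, -4, -2, 0, 0, 24]]]'

```text
t: 14.58
eef_pos: [0.4276, 0.0813, 0.1598]
tool_rot: [-0.001, 0.756, 0.654, -0.001]
contact_force: [-0.0, 1.2, 0.4]
gripper_width: 0.85
grasp_force: 0.0
```

Run:
```python
from station import bot
from h import *
c=bot.read_camera("wrist");o=bot.get_obs()
p=fit(c,.4255,.0799,81.4);print(p)
print(o["eef_pos"],delta(o,[*p[0],.008],p[1]-90))
```

```text
(array([0.4255, 0.0792]), np.float64(81.9), np.float64(0.111))
[0.42766391 0.081341   0.1599219 ] (array([ -2.3,  -1.5, 151.9]), array([-0.1,  0. , -0. ]))
```

step_arm --increments '[[[0.7, -2, -1.5, 40, 0, 0, 0], [0.7, -2, -1.5, 80, 0, 0, 0], [0.7, -2, -1.5, 115, 0, 0, 0], [0.7, -2, -1.5, 138, 0, 0, 0], [0.7, -2, -1.5, 148, 0, 0, 0], [0.7, -2, -1.5, 151, 0, 0, 0], [0.3, -2, -1.5, 151, 0, 0, 0], [-0.2, -2, -1.5, 151, 0, 0, 0], [-0.2, -2, -1.5, 151, 0, 0, 0], [-0.2, -2, -1.5, 151, 0, 0, 0]]]' --force 50

```text
t: 15.47
eef_pos: [0.4278, 0.0801, 0.0112]
tool_rot: [0.001, 0.756, 0.655, 0.001]
contact_force: [0.6, 0.6, 2.0]
gripper_width: 0.572
grasp_force: 52.1
```

step_arm --increments '[[[-0.2, 0, 0, 0, 0, 0, 0], [-0.2, 0, 0, 0, 0, 0, 0], [-0.2, 0, 0, -10, 0, 0, 0], [-0.2, 0, 0, -40, 0, 0, 0], [-0.2, 0, 0, -75, 0, 0, 0], [-0.2, 0, 0, -90, 0, 0, 0], [-0.2, 0, 0, -90, 0, 0, 0], [-0.2, 0, 0, -90, 0, 0, 0]]]'

```text
t: 16.13
eef_pos: [0.4273, 0.0797, 0.1011]
tool_rot: [0.001, 0.756, 0.654, 0.001]
contact_force: [0.7, -0.3, -0.9]
gripper_width: 0.569
grasp_force: 52.3
```

Run:
```python
from station import bot
from h import *
o=bot.get_obs();print(o["eef_pos"],o["gripper_width"]*85,o["grasp_force"])
print(delta(o,[.6338,.0825,.10],85.7))
```

```text
[0.42727781 0.07966924 0.10111762] 48.331626961035994 52.32710838317871
(array([ 32.4, 204. ,   1.7]), array([ 0.1, -0.1, 86.1]))
```

step_arm --increments '[[[-0.2, 1, 15, 0, 0, 0, -7], [-0.2, 4, 36, 0, 0, 0, -14], [-0.2, 8, 60, 0, 0, 0, -21], [-0.2, 12, 85, 0, 0, 0, -28], [-0.2, 15, 108, 0, 0, 0, -35], [-0.2, 18, 130, 0, 0, 0, -42], [-0.2, 21, 150, 0, 0, 0, -49], [-0.2, 24, 168, 0, 0, 0, -56], [-0.2, 27, 185, 0, 0, 0, -63], [-0.2, 29, 197, 0, 0, 0, -70]]]'

```text
t: 16.97
eef_pos: [0.6262, 0.0801, 0.098]
tool_rot: [-0.001, 0.241, 0.971, -0.0]
contact_force: [-0.1, 1.6, -1.4]
gripper_width: 0.569
grasp_force: 52.3
```

Run:
```python
from station import bot
from h import *
o=bot.get_obs();print(o["eef_pos"],o["gripper_width"]*85,delta(o,[.6336,.0803,.10],85.7))
```

```text
[0.62620277 0.0801451  0.09804424] 48.38967651758795 (array([-6.5,  3.6, -2. ]), array([ -0. ,  -0.1, -23.6]))
```

step_arm --increments '[[[-0.2, -6, 4, 0, 0, 0, -7], [-0.2, -6, 4, 0, 0, 0, -14], [-0.2, -6, 4, 0, 0, 0, -21], [-0.2, -6, 4, 0, 0, 0, -23.6], [-0.2, -6, 4, 20, 0, 0, -23.6], [-0.2, -6, 4, 40, 0, 0, -23.6], [-0.2, -6, 4, 40, 0, 0, -23.6], [-0.2, -6, 4, 40, 0, 0, -23.6]]]'

```text
t: 17.63
eef_pos: [0.6312, 0.0809, 0.0578]
tool_rot: [-0.002, 0.04, 0.999, -0.0]
contact_force: [-1.4, -0.0, -0.7]
gripper_width: 0.568
grasp_force: 52.2
```

Run:
```python
from station import bot
from h import *
o=bot.get_obs();print(o["eef_pos"],o["gripper_width"]*85,delta(o,[.6336,.0803,.025],85.7))
```

```text
[0.63120049 0.08085442 0.05782581] 48.282091629196906 (array([-2.6, -0.3, 32.8]), array([-0.1, -0.3, -0.3]))
```

step_arm --increments '[[[-0.2, -2, -0.5, 12, 0, 0, 0], [-0.2, -2, -0.5, 24, 0, 0, 0], [-0.2, -2, -0.5, 31, 0, 0, 0], [-0.2, -2, -0.5, 33, 0, 0, 0], [-0.2, -5, -0.5, 33.5, 0, 0, 0], [-0.2, -8, -0.5, 33.5, 0, 0, 0], [-0.2, -10, -0.5, 33.5, 0, 0, 0], [-0.2, -12, -0.5, 33.5, 0, 0, 0], [-0.2, -12, -0.5, 33.5, 0, 0, 0]]]'

```text
t: 18.38
eef_pos: [0.645, 0.0799, 0.0267]
tool_rot: [-0.0, 0.04, 0.999, 0.0]
contact_force: [-0.9, -0.7, -0.6]
gripper_width: 0.575
grasp_force: 52.3
```

step_arm --increments '[[[-0.2, -1, 0, 1.5, 0, 0, 0], [-0.2, -2, 0, 3, 0, 0, 0], [-0.2, -3, 0, 3, 0, 0, 0], [-0.2, -4, 0, 3, 0, 0, 0], [-0.2, -4, 0, 3, 0, 0, 0]]]'

```text
t: 18.8
eef_pos: [0.645, 0.08, 0.0233]
tool_rot: [-0.003, 0.04, 0.999, -0.001]
contact_force: [-14.6, -1.6, 8.4]
gripper_width: 0.569
grasp_force: 53.3
```

step_arm --increments '[[[-0.2, 1, 0, 0, 0, 0, 0], [0.15, 1, 0, 0, 0, 0, 0], [0.25, 1, 0, 0, 0, 0, 0], [0.25, 1, 0, 0, 0, 0, 0], [0.25, 0, 0, -20, 0, 0, 0], [0.25, 0, 0, -60, 0, 0, 0], [0.5, 0, 0, -100, 0, 0, 0], [0.7, 0, 0, -135, 0, 0, 0], [0.7, 0, 0, -135, 0, 0, 0]]]'

```text
t: 19.55
eef_pos: [0.6535, 0.0816, 0.1669]
tool_rot: [0.006, 0.04, 0.999, 0.002]
contact_force: [0.8, 0.9, -0.2]
gripper_width: 0.852
grasp_force: 0.0
```

Run:
```python
from station import bot
from h import *
c=bot.read_camera("top");o=bot.get_obs()
p=fit(c,.4005,.3145,106.2);print(p,o["eef_pos"])
print(delta(o,[*p[0],.16],p[1]-90), o["q"][6])
```

```text
(array([0.4005, 0.3145]), np.float64(106.2), np.float64(0.222)) [0.65211785 0.08062727 0.16346041]
(array([269.8, 212.7,   1.5]), array([ 0.4,  0.4, 69.2])) 0.8036348095890714
```

step_arm --increments '[[[0.7, 270, 213, 2, 0.4, 0.4, 69], [0.7, 270, 213, 2, 0.4, 0.4, 69], [0.7, 270, 213, 2, 0.4, 0.4, 69], [0.7, 270, 213, 2, 0.4, 0.4, 69], [0.7, 270, 213, 2, 0.4, 0.4, 69], [0.7, 270, 213, 2, 0.4, 0.4, 69], [0.7, 270, 213, 2, 0.4, 0.4, 69], [0.7, 270, 213, 2, 0.4, 0.4, 69], [0.7, 270, 213, 2, 0.4, 0.4, 69], [0.7, 270, 213, 2, 0.4, 0.4, 69]]]'

```text
t: 20.43
eef_pos: [0.3933, 0.3169, 0.1564]
tool_rot: [-0.004, 0.599, 0.801, -0.003]
contact_force: [0.1, -1.2, 0.6]
gripper_width: 0.855
grasp_force: 0.0
```

step_arm --increments '[[[0.7, 0, 0, 0, 0, 0, 0], [0.7, 0, 0, 0, 0, 0, 0], [0.7, 0, 0, 0, 0, 0, 0]]]'

```text
t: 20.68
eef_pos: [0.3975, 0.3127, 0.1559]
tool_rot: [-0.003, 0.599, 0.801, -0.003]
contact_force: [0.3, -0.2, -0.1]
gripper_width: 0.852
grasp_force: 0.0
```

Run:
```python
from station import bot
from h import *
c=bot.read_camera("wrist");o=bot.get_obs()
p=fit(c,.4005,.3145,106.2);print(p)
print(o["eef_pos"],delta(o,[*p[0],.009],p[1]-90))
```

```text
(array([0.4003, 0.3134]), np.float64(107.4), np.float64(0.108))
[0.3975393  0.31265983 0.1559919 ] (array([ -0.3,   4.2, 147. ]), array([-0.5, -0.1, -1. ]))
```

step_arm --increments '[[[0.7, 0, 3, 40, -0.5, 0, -1], [0.7, 0, 3, 80, -0.5, 0, -1], [0.7, 0, 3, 115, -0.5, 0, -1], [0.7, 0, 3, 135, -0.5, 0, -1], [0.7, 0, 3, 144, -0.5, 0, -1], [0.7, 0, 3, 147, -0.5, 0, -1], [0.3, 0, 3, 147, -0.5, 0, -1], [-0.2, 0, 3, 147, -0.5, 0, -1], [-0.2, 0, 3, 147, -0.5, 0, -1], [-0.2, 0, 3, 147, -0.5, 0, -1]]]' --force 50

```text
t: 21.57
eef_pos: [0.3994, 0.3149, 0.0109]
tool_rot: [-0.0, 0.592, 0.806, 0.002]
contact_force: [-0.3, -1.0, 5.9]
gripper_width: 0.577
grasp_force: 52.9
```

step_arm --increments '[[[-0.2, 0, 0, 0, 0, 0, 0], [-0.2, 0, 0, 0, 0, 0, 0], [-0.2, 0, 0, -10, 0, 0, 0], [-0.2, 0, 0, -40, 0, 0, 0], [-0.2, 0, 0, -75, 0, 0, 0], [-0.2, 0, 0, -90, 0, 0, 0], [-0.2, 0, 0, -90, 0, 0, 0], [-0.2, 0, 0, -90, 0, 0, 0]]]'

```text
t: 22.23
eef_pos: [0.399, 0.3141, 0.1006]
tool_rot: [-0.0, 0.592, 0.806, 0.001]
contact_force: [0.5, 0.2, -1.7]
gripper_width: 0.569
grasp_force: 52.3
```

Run:
```python
from station import bot
from h import *
o=bot.get_obs();print(o["eef_pos"],o["gripper_width"]*85,o["grasp_force"])
p=np.load("board.npy");R=Ro.from_euler("z",p[2]).as_matrix()
print(R.T@(np.array([.645,.080,0])-[p[0],p[1],0]))
b=(R@[-.007,-.033,0])[:2]+p[:2];print(b)
print(delta(o,[*b,.10],85.7))
```

```text
[0.39903019 0.31409349 0.10063878] 48.36866734016487 52.328229546546936
[0.00440748 0.0375343  0.        ]
[0.62834057 0.01051848]
(array([-3.582e+02,  1.282e+02,  2.000e-01]), array([  0.2,  -0. , -68.3]))
```

step_arm --increments '[[[-0.2, -15, 5, 0, 0, 0, -5], [-0.2, -40, 14, 0, 0, 0, -10], [-0.2, -72, 26, 0, 0, 0, -16], [-0.2, -106, 38, 0, 0, 0, -22], [-0.2, -140, 50, 0, 0, 0, -28], [-0.2, -174, 62, 0, 0, 0, -35], [-0.2, -208, 74, 0, 0, 0, -42], [-0.2, -242, 87, 0, 0, 0, -48], [-0.2, -276, 99, 0, 0, 0, -54], [-0.2, -306, 110, 0, 0, 0, -60]]]'

```text
t: 23.07
eef_pos: [0.595, 0.0518, 0.0971]
tool_rot: [-0.002, 0.108, 0.994, 0.0]
contact_force: [0.9, 1.1, -1.8]
gripper_width: 0.568
grasp_force: 52.2
```

Run:
```python
from station import bot
from h import *
o=bot.get_obs();print(o["eef_pos"],o["gripper_width"]*85,delta(o,[.6283,.0105,.10],85.7))
```

```text
[0.59495648 0.05181711 0.09713305] 48.29469558901412 (array([-41.4, -33.2,  -3. ]), array([ 0. , -0.2, -8.1]))
```

step_arm --increments '[[[-0.2, -20, -16, 0, 0, 0, -5], [-0.2, -35, -28, 0, 0, 0, -8], [-0.2, -41, -32, 0, 0, 0, -8], [-0.2, -41, -32, 0, 0, 0, -8], [-0.2, -41, -32, 15, 0, 0, -8], [-0.2, -41, -32, 35, 0, 0, -8], [-0.2, -41, -32, 35, 0, 0, -8], [-0.2, -41, -32, 35, 0, 0, -8]]]'

```text
t: 23.73
eef_pos: [0.6256, 0.0164, 0.0622]
tool_rot: [-0.002, 0.039, 0.999, 0.001]
contact_force: [-0.7, 0.5, -0.5]
gripper_width: 0.57
grasp_force: 52.2
```

Run:
```python
from station import bot
from h import *
o=bot.get_obs();print(o["eef_pos"],o["gripper_width"]*85,delta(o,[.6283,.0105,.023],85.7))
```

```text
[0.62564824 0.01641601 0.06220933] 48.445320747998046 (array([-3.3, -5.7, 39.2]), array([ 0.1, -0.3, -0.2]))
```

step_arm --increments '[[[-0.2, -3, -5.5, 0, 0, 0, 0], [-0.2, -3, -5.5, 5, 0, 0, 0], [-0.2, -3, -5.5, 8, 0, 0, 0], [-0.2, -3, -5.5, 8, 0, 0, 0]]]'

```text
t: 24.07
eef_pos: [0.6302, 0.0088, 0.0554]
tool_rot: [-0.001, 0.04, 0.999, 0.001]
contact_force: [0.7, 0.5, -1.4]
gripper_width: 0.569
grasp_force: 52.2
```

Run:
```python
from station import bot
from h import *
o=bot.get_obs();print(o["eef_pos"],o["gripper_width"]*85,delta(o,[.6283,.0105,.023],85.7))
c=bot.read_camera("top")
x0,y0=255,115
cv2.imwrite("pics/b6.png",cv2.resize(c["image"][y0:y0+85,x0:x0+140,::-1],(784,476),interpolation=cv2.INTER_CUBIC))
```

```text
[0.63019953 0.00878831 0.05539243] 48.33660556100254 (array([ 2. ,  1.5, 32.4]), array([ 0.1, -0.1, -0.3]))
```

View pics/b6.png

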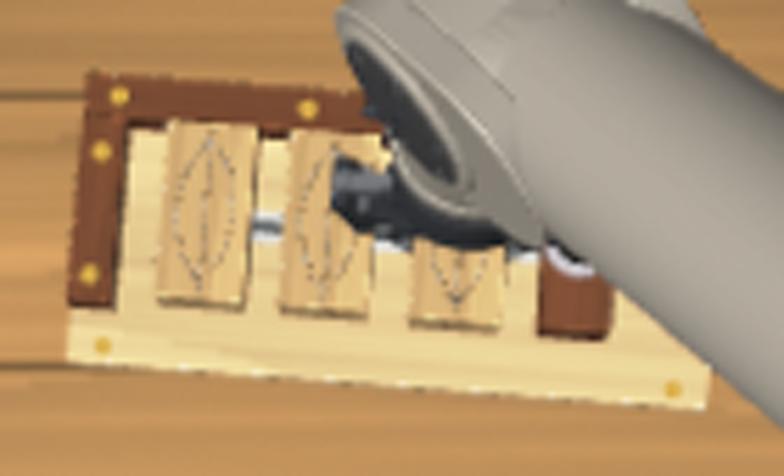

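The first two blanks lie against the fence at (208,212) and (325,222). The third is held at about (455,285), with clearance to its neighbour and to the stop.

step_arm --increments '[[[-0.2, 2, 1.5, 10, 0, 0, 0], [-0.2, 2, 1.5, 22, 0, 0, 0], [-0.2, 2, 1.5, 29, 0, 0, 0], [-0.2, 1, 1.5, 31, 0, 0, 0], [-0.2, -2, 1.5, 32, 0, 0, 0], [-0.2, -5, 1.5, 32.5, 0, 0, 0], [-0.2, -8, 1.5, 32.5, 0, 0, 0], [-0.2, -10, 1.5, 32.5, 0, 0, 0], [-0.2, -10, 1.5, 32.5, 0, 0, 0]]]'

```text
t: 24.87
eef_pos: [0.6385, 0.0103, 0.0229]
tool_rot: [-0.003, 0.04, 0.999, 0.0]
contact_force: [-7.5, 0.3, 6.5]
gripper_width: 0.568
grasp_force: 54.2
```

step_arm --increments '[[[-0.2, -1, 0, 0, 0, 0, 0], [-0.2, -2, 0, 0, 0, 0, 0], [-0.2, -2, 0, 0, 0, 0, 0]]]'

```text
t: 25.12
eef_pos: [0.6385, 0.0102, 0.023]
tool_rot: [-0.004, 0.04, 0.999, -0.0]
contact_force: [-14.4, -0.4, 13.2]
gripper_width: 0.57
grasp_force: 54.7
```

step_arm --increments '[[[-0.2, 1, 0, -1, 0, 0, 0], [0.15, 1, 0, -1, 0, 0, 0], [0.25, 1, 0, -1, 0, 0, 0], [0.25, 1, 0, -1, 0, 0, 0], [0.25, 0, 0, -20, 0, 0, 0], [0.25, 0, 0, -60, 0, 0, 0], [0.25, 0, 0, -100, 0, 0, 0], [0.25, 0, 0, -100, 0, 0, 0], [0.25, 0, 0, -100, 0, 0, 0]]]'

```text
t: 25.87
eef_pos: [0.6452, 0.0093, 0.1263]
tool_rot: [0.003, 0.041, 0.999, 0.001]
contact_force: [-0.5, -0.1, -0.5]
gripper_width: 0.622
grasp_force: 0.0
```

Run:
```python
from station import bot
from h import *
c=bot.read_camera("top");o=bot.get_obs();pickle.dump(c,open("pics/t7.pkl","wb"))
print(o["eef_pos"],delta(o,[.6331,-.0563,.047],85.7))
```

```text
[0.64368985 0.00866662 0.12410178] (array([  5.4, -65.7,  77. ]), array([ 0. ,  0.1, -0.4]))
```

step_arm --increments '[[[0.25, 5, -30, 0, 0, 0, 0], [0.25, 5, -60, 0, 0, 0, 0], [0.25, 5, -66, 0, 0, 0, 0], [0.25, 5, -66, 0, 0, 0, 0], [0.25, 5, -66, 20, 0, 0, 0], [0.25, 5, -66, 45, 0, 0, 0], [0.25, 5, -66, 65, 0, 0, 0], [0.25, 5, -66, 74, 0, 0, 0], [0.25, 5, -66, 76, 0, 0, 0], [0.25, 5, -66, 76, 0, 0, 0]]]'

```text
t: 26.75
eef_pos: [0.6319, -0.0548, 0.0465]
tool_rot: [-0.001, 0.04, 0.999, 0.001]
contact_force: [-0.4, -0.1, -0.3]
gripper_width: 0.623
grasp_force: 0.0
```

step_arm --increments '[[[0.0, 0, 0, 0, 0, 0, 0], [-0.5, 0, 0, 0, 0, 0, 0], [-0.6, 0, 0, 0, 0, 0, 0], [-0.6, 0, 0, 0, 0, 0, 0], [-0.6, 0, 0, 0, 0, 0, 0], [-0.6, 0, 0, 0, 0, 0, 0]]]' --force 40

```text
t: 27.25
eef_pos: [0.6331, -0.0565, 0.0487]
tool_rot: [0.001, 0.041, 0.999, 0.0]
contact_force: [-1.5, -2.5, 6.1]
gripper_width: 0.314
grasp_force: 39.4
```

Run:
```python
from station import bot
from h import *
o=bot.get_obs();print(o["eef_pos"],o["gripper_width"]*85,o["contact_force"])
p=np.load("board.npy");R=Ro.from_euler("z",p[2]).as_matrix()
print("knob",R.T@(o["eef_pos"]-[p[0],p[1],0]))
b=(R@[.003,-.015,0])[:2]+p[:2]
print(delta(o,[*b,o["eef_pos"][2]],85.7))
```

```text
[ 0.63312023 -0.05646618  0.04865484] 26.707884309033854 [-1.48188236 -2.53399343  6.13574437]
knob [ 0.00278432 -0.09943838  0.04865484]
(array([ 0.3, 84.4,  0. ]), array([ 0. ,  0.1, -0.4]))
```

step_arm --increments '[[[-0.6, 0, 6, 0, 0, 0, 0], [-0.6, 0, 14, 0, 0, 0, 0], [-0.6, 0, 22, 0, 0, 0, 0], [-0.6, 0, 30, 0, 0, 0, 0], [-0.6, 0, 38, 0, 0, 0, 0], [-0.6, 0, 46, 0, 0, 0, 0], [-0.6, 0, 54, 0, 0, 0, 0], [-0.6, 0, 62, 0, 0, 0, 0], [-0.6, 0, 70, 0, 0, 0, 0], [-0.6, 0, 75, 0, 0, 0, 0]]]'

```text
t: 28.08
eef_pos: [0.6389, 0.018, 0.0487]
tool_rot: [0.0, 0.041, 0.999, -0.001]
contact_force: [-2.9, -6.7, 8.4]
gripper_width: 0.315
grasp_force: 39.6
```

step_arm --increments '[[[-0.6, 0, 3, 0, 0, 0, 0], [-0.6, 0, 5, 0, 0, 0, 0], [-0.6, 0, 5, 0, 0, 0, 0], [-0.6, 0, 5, 0, 0, 0, 0]]]'

```text
t: 28.42
eef_pos: [0.6393, 0.0232, 0.0486]
tool_rot: [0.0, 0.041, 0.999, 0.0]
contact_force: [-1.0, -2.9, 6.5]
gripper_width: 0.316
grasp_force: 39.5
```

Run:
```python
from station import bot
from h import *
o=bot.get_obs();print(o["eef_pos"],o["contact_force"])
p=np.load("board.npy");R=Ro.from_euler("z",p[2]).as_matrix()
print("knob",R.T@(o["eef_pos"]-[p[0],p[1],0]))
```

```text
[0.63930566 0.02322106 0.04864408] [-1.0471639  -2.86380532  6.4794665 ]
knob [ 0.00298267 -0.01951168  0.04864408]
```

step_arm --increments '[[[-0.6, 0, 1, 0, 0, 0, 0], [-0.6, 0, 2, 0, 0, 0, 0], [-0.6, 0, 3, 0, 0, 0, 0], [-0.6, 0, 4, 0, 0, 0, 0], [-0.6, 0, 4, 0, 0, 0, 0]]]'

```text
t: 28.83
eef_pos: [0.6395, 0.0262, 0.0486]
tool_rot: [0.0, 0.041, 0.999, -0.001]
contact_force: [-3.4, -4.8, 6.8]
gripper_width: 0.314
grasp_force: 39.7
```

step_arm --increments '[[[-0.6, 0, 1, 0, 0, 0, 0], [-0.6, 0, 1, 0, 0, 0, 0]]]'

```text
t: 29.0
eef_pos: [0.6396, 0.0271, 0.0486]
tool_rot: [0.0, 0.041, 0.999, -0.001]
contact_force: [-3.3, -5.4, 8.2]
gripper_width: 0.317
grasp_force: 39.7
```

step_arm --increments '[[[-0.6, 0, 1, 0, 0, 0, 0], [-0.6, 0, 1, 0, 0, 0, 0]]]'

```text
t: 29.17
eef_pos: [0.6396, 0.0271, 0.0486]
tool_rot: [-0.0, 0.041, 0.999, -0.001]
contact_force: [-3.0, -8.0, 10.1]
gripper_width: 0.311
grasp_force: 39.9
```

step_arm --increments '[[[-0.6, 0, 1, 0, 0, 0, 0], [-0.6, 0, 2, 0, 0, 0, 0], [-0.6, 0, 2, 0, 0, 0, 0]]]'

```text
t: 29.42
eef_pos: [0.6396, 0.0271, 0.0486]
tool_rot: [-0.0, 0.042, 0.999, -0.003]
contact_force: [-5.3, -12.1, 12.2]
gripper_width: 0.312
grasp_force: 40.4
```

step_arm --increments '[[[-0.6, 0, 1, 0, 0, 0, 0], [-0.6, 0, 2, 0, 0, 0, 0], [-0.6, 0, 2, 0, 0, 0, 0]]]'

```text
t: 29.67
eef_pos: [0.6396, 0.0271, 0.0486]
tool_rot: [-0.001, 0.043, 0.999, -0.004]
contact_force: [-6.6, -14.9, 15.4]
gripper_width: 0.316
grasp_force: 41.0
```

Run:
```python
from station import bot
from h import *
o=bot.get_obs();print(o["eef_pos"],o["contact_force"])
c=bot.read_camera("top")
p=np.load("board.npy");R=Ro.from_euler("z",p[2]).as_matrix()
print("knob",R.T@(o["eef_pos"]-[p[0],p[1],0]))
x0,y0=255,115
cv2.imwrite("pics/b7.png",cv2.resize(c["image"][y0:y0+85,x0:x0+140,::-1],(784,476),interpolation=cv2.INTER_CUBIC))
```

```text
[0.63957989 0.02712818 0.04861418] [ -6.57793941 -14.9052628   15.39897593]
knob [ 0.00296344 -0.01559499  0.04861418]
```

View pics/b7.png

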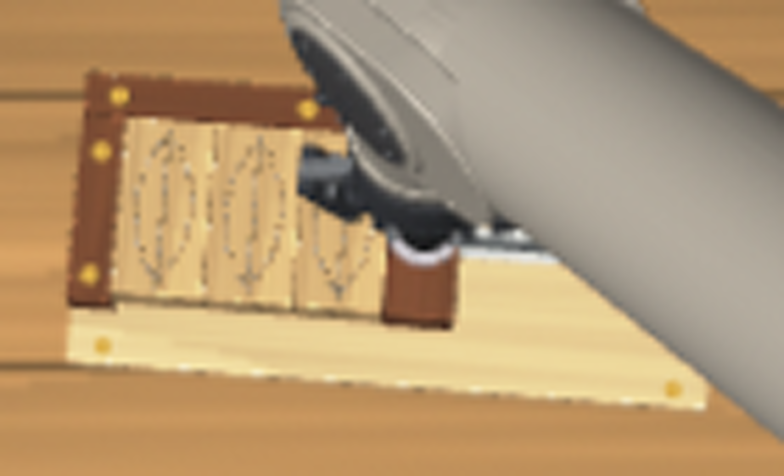

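The three blanks form a tight row against the fixed stop, with the sliding stop up to it at (420,285). Now I'll ease off, release and check the fence line from above.

step_arm --increments '[[[-0.6, 0, -2, 0, 0, 0, 0], [-0.6, 0, -4, 0, 0, 0, 0], [-0.3, 0, -4, 0, 0, 0, 0], [0.1, 0, -4, 0, 0, 0, 0], [0.2, 0, -4, 0, 0, 0, 0], [0.2, 0, -4, -15, 0, 0, 0], [0.2, 0, -4, -55, 0, 0, 0], [0.2, 0, -4, -95, 0, 0, 0], [0.2, -20, 20, -130, 0, 0, 0], [0.2, -30, 40, -150, 0, 0, 0]]]'

```text
t: 30.55
eef_pos: [0.6743, 0.0707, 0.2018]
tool_rot: [0.001, 0.041, 0.999, 0.001]
contact_force: [0.3, -0.4, -0.4]
gripper_width: 0.601
grasp_force: 0.0
```

step_arm --increments '[[[1, -20, 20, 0, 0, 0, 0], [1, -20, 20, 0, 0, 0, 0], [1, -20, 20, 0, 0, 0, 0]]]'

```text
t: 30.8
eef_pos: [0.6944, 0.0922, 0.1985]
tool_rot: [0.0, 0.039, 0.999, 0.002]
contact_force: [-0.3, 0.3, 0.3]
gripper_width: 0.984
grasp_force: 0.0
```

Run:
```python
from station import bot
from h import *
o=bot.get_obs();print(o["eef_pos"],o["contact_force"])
c=bot.read_camera("wrist");pickle.dump((c,o),open("pics/w8.pkl","wb"))
p=np.load("board.npy");R=Ro.from_euler("z",p[2]).as_matrix()
L=np.array([[.055,.155,.04],[.055,.005,.04],[-.045,.155,.04],[-.045,.005,.04],[.055,.155,.036],[.055,.005,.036]])
q=proj(c,L@R.T+[p[0],p[1],0]);print(q.round(0).tolist())
x0,y0=q.min(0).astype(int)-25;x1,y1=q.max(0).astype(int)+25;x0,y0=max(x0,0),max(y0,0);im=c["image"][y0:y1,x0:x1,::-1]
s=min(800/im.shape[1],600/im.shape[0]);print(x0,y0,s)
cv2.imwrite("pics/w8.png",cv2.resize(im,None,fx=s,fy=s,interpolation=cv2.INTER_CUBIC))
```

```text
[0.69439844 0.09216515 0.19852925] [-0.31691884  0.32138854  0.34000257]
[[424.0, 188.0], [261.0, 189.0], [435.0, 72.0], [256.0, 73.0], [422.0, 187.0], [262.0, 188.0]]
230 47 3.493449781659389
```

View pics/w8.png

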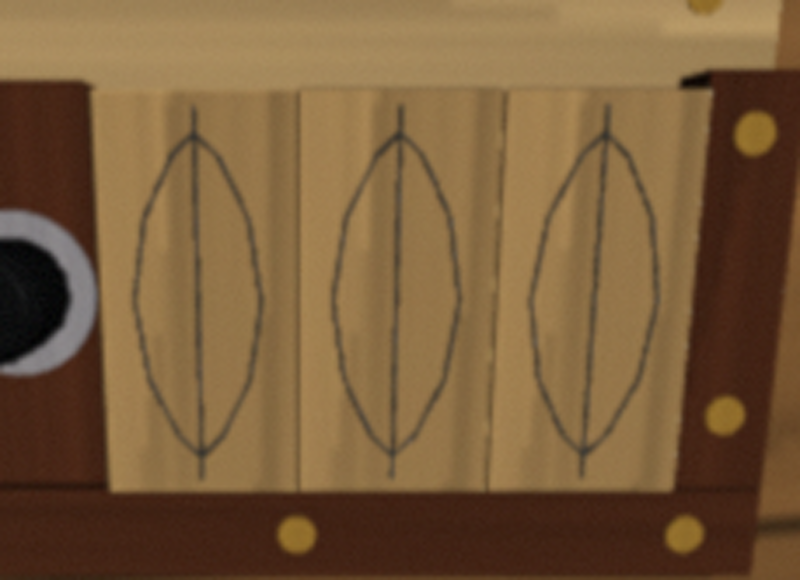

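All three blanks sit tight, marked face up, with their ends on the fence line (y≈490). The stop at x≈100 is snug and the arm is clear. Handing in.

```bash
python3 -c "
from station import bot
print(bot.hand_in())"
```

```text
the job is handed in; nothing more can be done
None
```

The job is handed in at about 31 s of the 210 s limit: the one pattern present (pattern2) is down on the dowel, and all three blanks are home against the fence in a tight row with the end stop snug. No score came back from the hand-in.

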